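# Lock a cuvette box down under its hold-down bar

## Robot

A 7-joint arm with a two-finger parallel gripper is mounted at the origin on a cart in front of the work surface, level with it; the furniture and walls round the work are solid. World frame = base frame: x ahead of the robot, y to its left, z up, the work surface at z = 0. Lengths are in m, angles in degrees, forces in N, time in s.
With the tool pointing down it reaches from about 0.425 to 0.875 m from the base axis. Payload 8.4 kg.
Tool frame: the origin (TCP) lies midway between the tips of the shut fingers; the grasp point (between the pads) lies 19 mm behind it; z points along the fingers, y is the line along which they close (so a half turn about z gives the same grasp; the last joint's range is limited). The gripper opens to 85 mm and grips with 20 to 120 N. Pads are 22 mm wide; open, the fingers measure 114 mm over their backs; the gripper's body (76 mm by 85 mm) begins 54 mm behind the grasp point. The pads swing forward as they close: fully open they stand 13 mm farther back than shut.
Start: joints at [66.624, 19.091, 2.286, 83.961, -0.768, 76.965, -3.352], TCP at [0.198, -0.619, 0.231] pointing down, gripper open.
Joint ranges: [-147.57, 147.57], [-21.85, 119.76], [-74.77, 79.35], [14.55, 137.4], [-85.83, 265.84], [4.83, 119.75], [-152.11, 152.11]. Speed limits (degrees/s): [127.2, 127.2, 159.86, 159.86, 180, 180, 180].

## Interface

Orientations are given as a 3x3 rotation matrix whose columns are the frame's x, y, z axes.
In Python, from cell import * gives the robot as it stands. The module is installed in compiled form; this text tells all that it offers.
- The arm moves only by the tool apply_moves, never from a script. Its argument "plan" is a list of rows, each an object of numbers: "x", "y", "z": the shift along the world's x, y, z as a fraction of full scale; "rx", "ry", "rz": the turn, a rotation vector about the world's x, y, z as a fraction of full scale; "grip": the opening, from 0 (shut) to 1 (fully open). In form: [{"x": .., "y": .., "z": .., "rx": .., "ry": .., "rz": .., "grip": ..}, ...]. A call has 1 to 20 rows; each row shifts and turns the commanded pose from where the row before left it; what a row does not reach is not made up. Full scale, the value 1, is 0.02 m for a shift and 6 degrees for a turn. A row lasts 1/12 s, in which the tool goes at most 41.7 mm and 7.16 degrees, less where a joint would pass 70% of its speed; a pose out of reach is approached as far as the arm can. A call with a number of a shift or a turn outside -1 to 1 is refused whole. A call with a gripper value outside its range is refused whole. The fingers move at their own pace and stop on an object; the grip force is fixed at half the most. Time passes only in rows, so rows that do not move let the fingers close. It gives the time, the measured TCP pose, the force, the opening and the grip force at its end, in the units of the state.
- observe(): the state, without advancing time (a new reading comes with each control period).
- get_image(name): name is "side" or "top"; returns the picture (400x640x3 uint8, red, green, blue); there is no depth.
- get_calibration(name): a dict with "camera_matrix" (3x3 intrinsics, pixels), "k1" (the pictures are not rectified: a ray, as slopes to the right and down, at radius r is drawn at 1 + k1 r^2 times it, then the intrinsics apply), "rvec" (rotation vector, rad) and "tvec" (3), from world to camera coordinates, as OpenCV has them. Camera axes: x right, y down, z forward; pixel columns grow to the right and rows downward; lengths in m; the calibration is good to about 2 mm. A picture is of the moment at which its call begins. get_calibration takes no time and is no camera call.
- hand_in(): hands the job in; it is judged then, once.
The state is a dict: "time_s": time; "joint_pos": joint angles; "qd": joint speeds; "tau": joint torques, N m; "eef_pos": TCP position; "ee_rot": TCP orientation; "force": force on the tool from outside, world axes, zero at the start; "torque": the same for the moment, N m; "opening": opening from 0.0 (shut) to 1.0 (fully open); "grip_force": force on a finger pad.
Only numpy, scipy, OpenCV 4.12 (cv2) and the standard library are available. Lean on these libraries where they do the work, as an engineer would, in place of code of your own. Each camera call takes 0.05 s, during which the arm holds its last target. There are 200 camera calls.

## Task

Swing the yellow hold-down bar of the blue cradle down over the cuvette box until it stops in its fork. Then draw the red-handled lock pin out of its grey holster, lay it down on the worktop and take it again by its red grip, and push it gently, without ramming it, through the fork and the end of the bar from the near side until the grip is against the fork. Leave the pin in place, and do not disturb the brown vial, the timer or the wash bottle.

Things in the scene. Friction and masses are not known exactly. Their poses are not given: they have to be found in the camera images.
- cradle: Fixed cradle: blue base plate 140 (x) x 250 (y) x 8 mm, origin under its centre on the worktop; its -x side is the near side, facing the robot. A blue cuvette box (73 x 120 mm, top 57 mm up) is fixed at its middle. At y +90 mm stands an aluminium fork, 86 mm high: two cheeks 10 mm thick (outer faces at x -26 and +26), 28 mm wide. At y -90 mm the bar's hinge posts, 86 mm high.
- fork_mouth (a point): Centre of the fork's 14.5 mm round hole on the outer face of its near cheek (cradle frame x -26, y 90, z 72 mm). The hole runs through both cheeks along the cradle's x. Axes as the cradle's: the pin goes in along +x.
- hold_bar (a joint): Angle (rad) of the yellow bar, 26 mm wide, 22 high, hinged at the cradle's -y end. 0: level, down on its stop between the cheeks; positive: free end raised. It stays where left; moving it takes 2 to 5 N. Its steel end, 180 mm from the hinge, has a 14.5 mm hole; with the bar down this stands 2.5 mm below the fork's holes and the pin's tapered nose lifts it into line as it is pushed in.
- bar_pad (a point): Centre of the top of the black press block (24 x 34 mm, 12 high) on the bar, 138 mm from the hinge axis and 23 mm above the bar's middle line (95 mm above the worktop with the bar down); press here. Moves with the bar: z is the bar's upward normal, y runs along it away from the hinge.
- bar_hinge (a point): A point on the bar's hinge axis, midway between the posts (the axis runs along the cradle's x, 72 mm above the worktop).
- holster: Fixed grey pocket, 66 x 48 mm, 67 mm high, on a foot plate 100 x 70 mm; open only at its +x face (31 mm from its origin), floor 32 mm high, inside 29 mm wide and high, roofed. At the start it hides the pin's whole grip; the shank sticks out along the holster's +x. Origin under the pocket's middle on the worktop.
- lock_pin: Loose lock pin, 124 mm, 0.12 kg: red square grip with black bands, 50 (x) x 24 x 24 mm; steel shank 12 mm thick, 74 long, out of its +x face, last 14 mm tapering to 5. Origin: centre of the grip's underside; x points to the tip; the axis is 12 mm above the origin. At the start the axis is 44 mm up and 68 mm of shank show. Put down on the worktop it lies level on its grip.
- pin_shoulder (a point): Centre of the grip's front face, on the pin's axis, where the shank begins; it meets the fork's near cheek when the pin is home.
- pin_tip (a point): Tip of the pin's shank, on its axis, 74 mm ahead of the shoulder.
- vial: Brown vial 44 mm across, 76 mm tall, origin under its centre: a bystander.
- timer: White timer 64 x 64 x 20 mm, origin under its centre: a bystander.
- squirt_bottle: White wash bottle with a bent spout, 62 x 93 x 184 mm, origin under its centre: a bystander.

How it is judged:
By the outcome, as a careful person would: the job done as asked, in the order asked, and still so for the second after the job is handed in, with the robot touching nothing.
It also fails if it takes over 64 s, if anything falls off the work surface, if the arm or the gripper's body presses on something with over 40 N, if the wrist force passes 120 N, or if a joint passes its speed limit or range.

## Working session

There is one attempt and no reset: what is moved stays moved. The work goes in short steps, Python scripts to look and compute and a tool call to move; the robot and the scene stay as the last step left them, time stands still between calls to the robot, and variables do not carry over. Pictures are saved under pics/ and viewed, at most 10 in all, crops included, and the job is handed in when it is done.

Besides the shell and the picture viewer there is one more tool, called as name(argument=value, ...), one argument or row to a line, values as JSON. apply_moves: Moves the arm, as the interface text tells. Shift numbers are shares of 0.02 m and turn numbers shares of 6 degrees, none past 1 either way. Its arguments: {"type":"object","properties":{"plan":{"type":"array","items":{"type":"object","properties":{"x":{"type":"number"},"y":{"type":"number"},"z":{"type":"number"},"rx":{"type":"number"},"ry":{"type":"number"},"rz":{"type":"number"},"grip":{"type":"number"}}}}},"required":["plan"]}

```bash
mkdir -p pics
cat > h.py <<'E'
import numpy as np, cv2
from cell import *
def cal(n):
    c=get_calibration(n); K=np.array(c["camera_matrix"],float); R=cv2.Rodrigues(np.array(c["rvec"],float))[0]; t=np.array(c["tvec"],float).ravel()
    return K,float(c["k1"]),R,t
def ray(n,uv):
    K,k1,R,t=cal(n); d=np.array([(uv[0]-K[0,2])/K[0,0],(uv[1]-K[1,2])/K[1,1]])
    s=d.copy()
    for _ in range(30): s=d/(1+k1*(s@s))
    v=R.T@np.array([s[0],s[1],1]); return -R.T@t, v/np.linalg.norm(v)
def onz(n,uv,z):
    o,v=ray(n,uv); return o+v*(z-o[2])/v[2]
def tri(us,ut):
    o1,v1=ray("side",us);o2,v2=ray("top",ut)
    A=np.stack([v1,-v2],1); s=np.linalg.lstsq(A,o2-o1,rcond=None)[0]
    p,q=o1+s[0]*v1,o2+s[1]*v2
    return (p+q)/2, np.linalg.norm(p-q)
def proj(n,p):
    K,k1,R,t=cal(n); c=R@np.asarray(p,float)+t; s=c[:2]/c[2]; s=s*(1+k1*(s@s)); return K[:2,:2]@s+K[:2,2]
def snap(n,f):
    im=get_image(n); cv2.imwrite(f"pics/{f}.png",im[...,::-1]); return im
E
python3 - <<'E'
from h import *
s=observe(); print({k:np.round(v,3).tolist() for k,v in s.items()})
for n in("side","top"):
    im=snap(n,n+"0"); K,k1,R,t=cal(n); print(n,K.round(1).tolist(),k1,(-R.T@t).round(3),R[2].round(2))
E
```

```text
{'time_s': 0.0, 'joint_pos': [66.624, 19.129, 2.283, 84.012, -0.769, 76.965, -3.352], 'qd': [0.009, -0.062, -0.088, -0.021, -0.116, 0.057, 0.085], 'tau': [0.001, -65.856, 1.365, -40.557, 0.017, 0.013, 0.0], 'eef_pos': [0.197, -0.619, 0.23], 'ee_rot': [[0.953, 0.304, -0.001], [0.304, -0.953, 0.002], [-0.0, -0.002, -1.0]], 'force': [0.198, -0.006, 0.213], 'torque': [0.003, 0.028, 0.045], 'grip_force': 0.0, 'opening': 1.001}
side [[464.1, 0.0, 320.6], [0.0, 464.1, 197.0], [0.0, 0.0, 1.0]] -0.12415017574138791 [ 0.011 -1.331  1.161] [ 0.3   0.73 -0.62]
top [[400.8, 0.0, 323.7], [0.0, 400.8, 197.4], [0.0, 0.0, 1.0]] -0.04030391146491168 [ 0.334 -0.044  1.267] [ 0.16  0.   -0.99]
```

View pics/side0.png

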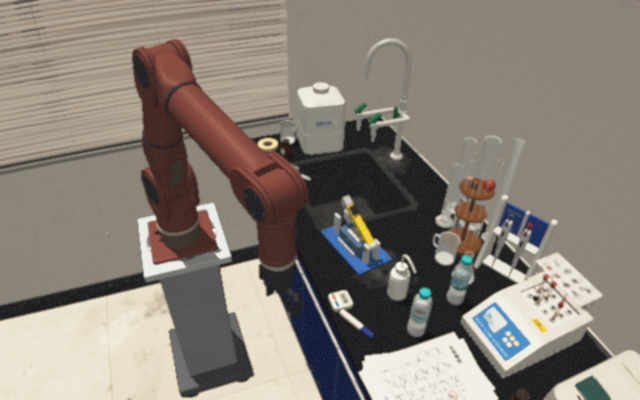

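View pics/top0.png

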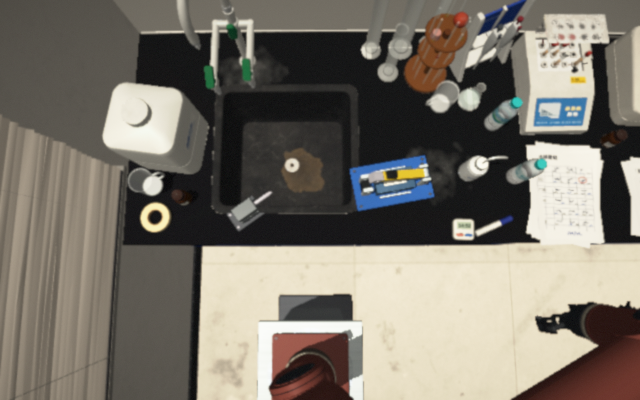

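Run:
```python
import cv2,numpy as np
t=cv2.imread("pics/top0.png");s=cv2.imread("pics/side0.png")
def c(im,x,y,w,h,W,H): return cv2.resize(im[y:y+h,x:x+w],(W,H),interpolation=cv2.INTER_CUBIC)
a=c(t,344,150,100,64,400,256) if 0 else c(t,345,150,96,64,480,320)
b=c(t,222,185,56,48,320,274)
d=c(s,315,190,80,90,480,540) if 0 else c(s,315,190,80,80,320,320)
e=c(t,440,130,80,46,480,276)
can=np.zeros((600,800,3),np.uint8); can[:320,:480]=a; can[:320,480:]=d; can[324:600,:480]=e; can[324:598,480:]=b
cv2.imwrite("pics/z1.png",can)
```

```text
(no output)
```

View pics/z1.png

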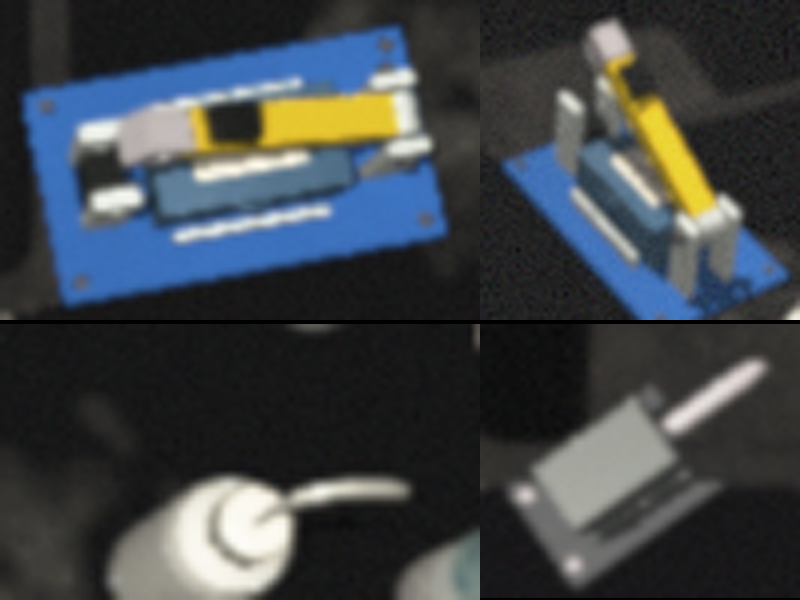

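Run:
```python
from h import *
T=cv2.imread("pics/top0.png");S=cv2.imread("pics/side0.png")
def mask(im,lo,hi,roi):
    m=cv2.inRange(cv2.cvtColor(im,cv2.COLOR_BGR2HSV),np.array(lo),np.array(hi)); k=np.zeros_like(m); x,y,w,h=roi; k[y:y+h,x:x+w]=m[y:y+h,x:x+w]; return k
def hull4(m):
    c=max(cv2.findContours(m,cv2.RETR_EXTERNAL,cv2.CHAIN_APPROX_NONE)[0],key=cv2.contourArea); h=cv2.convexHull(c)
    return h[:,0]
mb=mask(T,(100,120,60),(125,255,255),(340,145,105,75))
h=np.array([onz("top",p,0.008)[:2] for p in hull4(mb)],np.float32)*1000
r=cv2.minAreaRect(h); print("plate top",r); box=cv2.boxPoints(r); print(box.round(1).tolist())
ms=mask(S,(100,120,60),(125,255,255),(310,190,90,90))
hs=np.array([onz("side",p,0.008)[:2] for p in hull4(ms)],np.float32)*1000
print("plate side",cv2.minAreaRect(hs))
my=mask(T,(20,120,90),(35,255,255),(340,145,105,75)); mys=mask(S,(20,120,90),(35,255,255),(310,190,90,90))
print("yel", cv2.minAreaRect(hull4(my)),cv2.boxPoints(cv2.minAreaRect(hull4(my))).tolist(),cv2.boxPoints(cv2.minAreaRect(hull4(mys))).tolist())
print("steel end ~",tri((348,200.5),(376.6,177)))
print("pad ~",tri((354.8,207.5),(392,174.4)))
# holster
g=T[185:233,222:290]; hsv=cv2.cvtColor(g,cv2.COLOR_BGR2HSV)
for lo,hi,z,n in((120,175,.067,"roof"),(185,255,.044,"shank")):
    m=cv2.inRange(hsv,np.array((0,0,lo)),np.array((180,60,hi))); m[:, :]=m
    cs=sorted(cv2.findContours(m,cv2.RETR_EXTERNAL,cv2.CHAIN_APPROX_NONE)[0],key=cv2.contourArea)[-2:]
    for c in cs:
        p=c[:,0]+[222,185]; w=np.array([onz("top",q,z)[:2] for q in p],np.float32)*1000; print(n,cv2.contourArea(c),p.mean(0).round(1),cv2.minAreaRect(w),cv2.boxPoints(cv2.minAreaRect(w)).round(0).tolist())
print("shank tip",onz("top",(271.9,192.2),.044),"side px",proj("side",(0.5,0.15,0.04)))
for n,p,z in(("bottle",(475,168),.15),("timer",(463,229),.02),("vial?",(182,195),.07),("vial2",(612,137),.07),("sinkR",(357,210),0),("sinkL",(214,213),0),("sinkT",(357,90),0),("sinkBot",(300,213),0),("edge",(300,244),0)): print(n,onz("top",p,z).round(3))
```

```text
plate top ((580.5062866210938, -259.40264892578125), (145.25270080566406, 255.33184814453125), 10.040644645690918)
[[486.70001220703125, -146.39999389648438], [531.2999877929688, -397.79998779296875], [674.2999877929688, -372.5], [629.7999877929688, -121.0]]
plate side ((580.0294189453125, -262.5172424316406), (151.02964782714844, 255.66903686523438), 10.778206825256348)
yel ((403.1517333984375, 174.3206787109375), (9.467185020446777, 40.1109733581543), 85.2363510131836) [[382.7724304199219, 171.2689666748047], [422.7448425292969, 167.9379119873047], [423.5310363769531, 177.3723907470703], [383.5586242675781, 180.7034454345703]] [[344.0534362792969, 207.09494018554688], [353.2641296386719, 201.9139404296875], [374.6023864746094, 239.84866333007812], [365.3916931152344, 245.0296630859375]]
steel end ~ (array([ 0.57031442, -0.19396661,  0.15886439]), np.float64(0.007543725531862822))
pad ~ (array([ 0.57701296, -0.23757079,  0.15924154]), np.float64(0.006441248656038134))
roof 4.0 [238.2 226.4] ((436.3136901855469, 214.4512939453125), (12.149130821228027, 9.019909858703613), 89.80670928
[... 279 characters left out ...]
5 214.5] ((475.3185729980469, 246.67112731933594), (3.2033634185791016, 3.0882670879364014), 1.787034273147583) [[474.0, 248.0], [474.0, 245.0], [477.0, 245.0], [477.0, 248.0]]
shank 28.5 [262.3 197.1] ((529.5072631835938, 146.04360961914062), (8.073122024536133, 55.384395599365234), 36.01071548461914) [[510.0, 166.0], [543.0, 121.0], [549.0, 126.0], [516.0, 171.0]]
shank tip [0.54424465 0.11709529 0.044     ] side px [296.29249724 178.11398569]
bottle [ 0.594 -0.478  0.15 ]
timer [ 0.429 -0.478  0.02 ]
vial? [0.533 0.388 0.07 ]
vial2 [ 0.712 -0.958  0.07 ]
sinkR [ 0.493 -0.149  0.   ]
sinkL [0.485 0.307 0.   ]
sinkT [ 0.898 -0.157  0.   ]
sinkBot [0.484 0.032 0.   ]
edge [0.386 0.032 0.   ]
```

apply_moves(
  plan=[
    {"x":0.5,"y":0.5,"z":0,"rz":-0.65,"grip":0},
    {"x":0.9,"y":0.9,"rz":-0.65,"grip":0},
    {"x":0.9,"y":0.9,"grip":0},
    {"x":0.9,"y":0.9,"grip":0},
    {"x":0.9,"y":0.9,"grip":0},
    {"x":0.9,"y":0.9,"grip":0},
    {"x":0.9,"y":0.9,"grip":0},
    {"x":0.9,"y":0.9,"grip":0},
    {"x":0.9,"y":0.9,"grip":0},
    {"x":0.9,"y":0.9,"grip":0},
    {"x":0.9,"y":0.9,"grip":0},
    {"x":0.9,"y":0.9,"grip":0},
    {"x":0.9,"y":0.9,"grip":0},
    {"x":0.9,"y":0.9,"grip":0},
    {"x":0.9,"y":0.9,"grip":0},
    {"x":0.9,"y":0.9,"grip":0},
    {"x":0.9,"y":0.9,"grip":0},
    {"x":0.9,"y":0.9,"grip":0},
    {"x":0.9,"y":0.9,"grip":0},
    {"x":0.9,"y":0.9,"grip":0},
  ],
)

```text
invalid input
```

apply_moves(
  plan=[
    {"x":0.5,"y":0.5,"z":0,"rx":0,"ry":0,"rz":-0.65,"grip":0},
    {"x":0.9,"y":0.9,"z":0,"rx":0,"ry":0,"rz":-0.65,"grip":0},
    {"x":0.9,"y":0.9,"z":0,"rx":0,"ry":0,"rz":0,"grip":0},
    {"x":0.9,"y":0.9,"z":0,"rx":0,"ry":0,"rz":0,"grip":0},
    {"x":0.9,"y":0.9,"z":0,"rx":0,"ry":0,"rz":0,"grip":0},
    {"x":0.9,"y":0.9,"z":0,"rx":0,"ry":0,"rz":0,"grip":0},
    {"x":0.9,"y":0.9,"z":0,"rx":0,"ry":0,"rz":0,"grip":0},
    {"x":0.9,"y":0.9,"z":0,"rx":0,"ry":0,"rz":0,"grip":0},
    {"x":0.9,"y":0.9,"z":0,"rx":0,"ry":0,"rz":0,"grip":0},
    {"x":0.9,"y":0.9,"z":0,"rx":0,"ry":0,"rz":0,"grip":0},
    {"x":0.9,"y":0.9,"z":0,"rx":0,"ry":0,"rz":0,"grip":0},
    {"x":0.9,"y":0.9,"z":0,"rx":0,"ry":0,"rz":0,"grip":0},
    {"x":0.9,"y":0.9,"z":0,"rx":0,"ry":0,"rz":0,"grip":0},
    {"x":0.9,"y":0.9,"z":0,"rx":0,"ry":0,"rz":0,"grip":0},
    {"x":0.9,"y":0.9,"z":0,"rx":0,"ry":0,"rz":0,"grip":0},
    {"x":0.9,"y":0.9,"z":0,"rx":0,"ry":0,"rz":0,"grip":0},
  ],
)

```text
time_s: 1.43
eef_pos: [0.4781, -0.3381, 0.2309]
ee_rot: [[0.985, 0.172, -0.001], [0.172, -0.985, 0.0], [-0.001, -0.0, -1.0]]
force: [-0.1, -0.3, -0.5]
opening: -0.001
grip_force: 0.0
```

apply_moves(
  plan=[
    {"x":1,"y":1,"z":-0.2,"rx":0,"ry":0,"rz":0,"grip":0},
    {"x":1,"y":1,"z":-0.4,"rx":0,"ry":0,"rz":0,"grip":0},
    {"x":1,"y":1,"z":-0.4,"rx":0,"ry":0,"rz":0,"grip":0},
    {"x":1,"y":1,"z":-0.5,"rx":0,"ry":0,"rz":0,"grip":0},
    {"x":0.95,"y":0.95,"z":-0.5,"rx":0,"ry":0,"rz":0,"grip":0},
    {"x":0,"y":0,"z":0,"rx":0,"ry":0,"rz":0,"grip":0},
  ],
)

```text
time_s: 1.93
eef_pos: [0.579, -0.2336, 0.1885]
ee_rot: [[0.984, 0.179, -0.002], [0.179, -0.984, 0.004], [-0.001, -0.005, -1.0]]
force: [-0.7, 0.9, -0.5]
opening: -0.001
grip_force: 0.0
```

Run:
```python
from h import *
t=snap("top","top1");s=snap("side","side1")
print(observe()["eef_pos"],proj("top",observe()["eef_pos"]),proj("side",observe()["eef_pos"]))
def c(im,x,y,w,h,W,H): return cv2.resize(im[y:y+h,x:x+w,::-1],(W,H),interpolation=cv2.INTER_CUBIC)
can=np.zeros((600,800,3),np.uint8)
can[:300,:400]=c(t,345,145,100,75,400,300); can[:300,400:]=c(s,310,185,100,75,400,300); can[300:,:]=c(s,240,120,160,60,800,300)
cv2.imwrite("pics/z2.png",can)
```

```text
[ 0.57664894 -0.2388412   0.1901982 ] [394.65963794 171.00126568] [354.51941544 200.86851202]
```

View pics/z2.png

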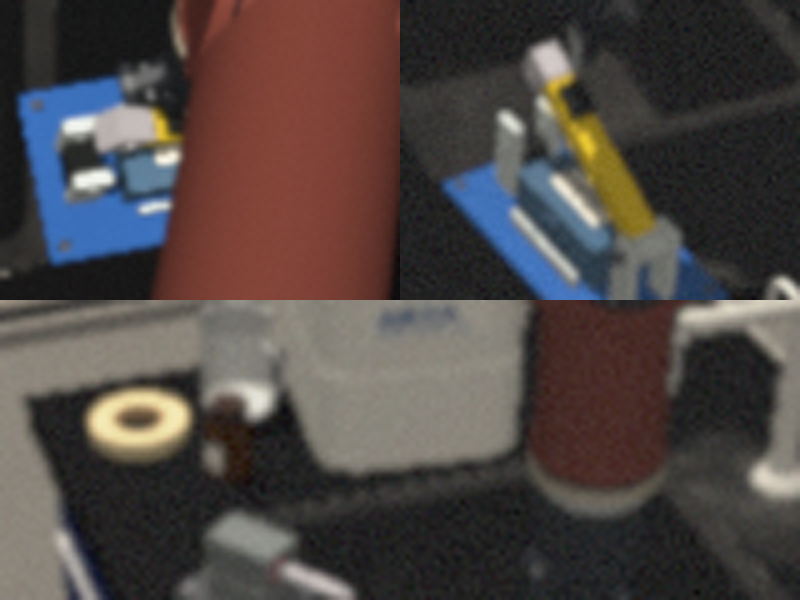

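apply_moves(
  plan=[
    {"x":0,"y":0,"z":-0.7,"rx":0,"ry":0,"rz":0,"grip":0},
    {"x":0,"y":0,"z":-0.5,"rx":0,"ry":0,"rz":0,"grip":0},
    {"x":0,"y":0,"z":-0.3,"rx":0,"ry":0,"rz":0,"grip":0},
    {"x":-0.03,"y":0.17,"z":-0.25,"rx":0,"ry":0,"rz":0,"grip":0},
    {"x":-0.03,"y":0.17,"z":-0.25,"rx":0,"ry":0,"rz":0,"grip":0},
    {"x":-0.03,"y":0.17,"z":-0.25,"rx":0,"ry":0,"rz":0,"grip":0},
    {"x":-0.02,"y":0.13,"z":-0.25,"rx":0,"ry":0,"rz":0,"grip":0},
    {"x":-0.02,"y":0.13,"z":-0.25,"rx":0,"ry":0,"rz":0,"grip":0},
    {"x":-0.02,"y":0.13,"z":-0.25,"rx":0,"ry":0,"rz":0,"grip":0},
  ],
)

```text
time_s: 2.78
eef_pos: [0.5736, -0.2219, 0.131]
ee_rot: [[0.985, 0.172, 0.0], [0.172, -0.985, -0.0], [0.0, 0.0, -1.0]]
force: [-0.0, -0.7, 0.3]
opening: 0.0
grip_force: 0.3
```

Run:
```python
from h import *
s=observe(); print(s["eef_pos"],s["force"],s["joint_pos"])
print(tri((310,178.5),(272,192)),tri((296,174),(260.5,199.5)))
```

```text
[ 0.57356934 -0.22190137  0.13103163] [-0.03235422 -0.74775045  0.2558543 ] [ 29.11137398  19.91962598 -14.90723978  95.37491908   5.53176998
  65.40883385 -67.34285192]
(array([0.5456878 , 0.11557913, 0.04989823]), np.float64(0.003739927662772856)) (array([0.50969384, 0.15170545, 0.05912971]), np.float64(0.019383536552179875))
```

apply_moves(
  plan=[
    {"x":-0.02,"y":0.1,"z":-0.27,"rx":0,"ry":0,"rz":0,"grip":0},
    {"x":-0.02,"y":0.1,"z":-0.27,"rx":0,"ry":0,"rz":0,"grip":0},
    {"x":-0.02,"y":0.1,"z":-0.27,"rx":0,"ry":0,"rz":0,"grip":0},
    {"x":-0.01,"y":0.06,"z":-0.27,"rx":0,"ry":0,"rz":0,"grip":0},
    {"x":-0.01,"y":0.06,"z":-0.27,"rx":0,"ry":0,"rz":0,"grip":0},
    {"x":-0.01,"y":0.06,"z":-0.2,"rx":0,"ry":0,"rz":0,"grip":0},
  ],
)

```text
time_s: 3.28
eef_pos: [0.5716, -0.2125, 0.0995]
ee_rot: [[0.985, 0.172, -0.0], [0.172, -0.985, 0.0], [-0.0, -0.0, -1.0]]
force: [0.3, -1.1, -1.0]
opening: -0.004
grip_force: 0.3
```

Run:
```python
from h import *
s=snap("side","side2"); o=observe(); print(o["eef_pos"],o["force"],proj("side",o["eef_pos"]))
cv2.imwrite("pics/z3.png",cv2.resize(s[180:270,300:400,::-1],(660,594),interpolation=cv2.INTER_CUBIC))
```

```text
[ 0.5711979  -0.21216031  0.09884336] [ 0.87769699  0.58305597 -0.71876279] [348.32750816 217.02059372]
```

View pics/z3.png

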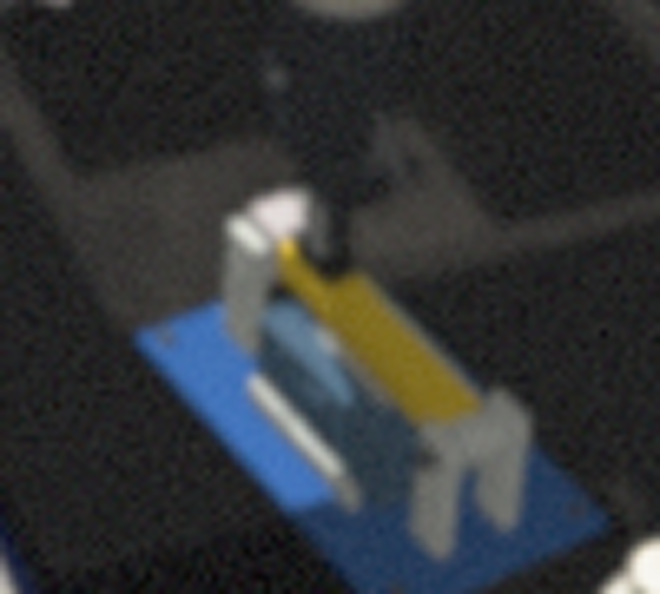

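apply_moves(
  plan=[
    {"x":0,"y":0.02,"z":-0.1,"rx":0,"ry":0,"rz":0,"grip":0},
    {"x":0,"y":0.02,"z":-0.1,"rx":0,"ry":0,"rz":0,"grip":0},
    {"x":0,"y":0,"z":0,"rx":0,"ry":0,"rz":0,"grip":0},
  ],
)

```text
time_s: 3.58
eef_pos: [0.5716, -0.2119, 0.096]
ee_rot: [[0.985, 0.172, -0.0], [0.172, -0.985, 0.0], [-0.0, -0.0, -1.0]]
force: [-1.0, -0.4, -0.3]
opening: -0.001
grip_force: 0.0
```

apply_moves(
  plan=[
    {"x":0,"y":0,"z":-0.05,"rx":0,"ry":0,"rz":0,"grip":0},
    {"x":0,"y":0,"z":-0.05,"rx":0,"ry":0,"rz":0,"grip":0},
    {"x":0,"y":0,"z":0,"rx":0,"ry":0,"rz":0,"grip":0},
  ],
)

```text
time_s: 3.83
eef_pos: [0.5719, -0.2119, 0.0952]
ee_rot: [[0.985, 0.172, 0.001], [0.172, -0.985, -0.0], [0.001, 0.0, -1.0]]
force: [-2.7, 0.9, 5.0]
opening: -0.004
grip_force: 3.0
```

apply_moves(
  plan=[
    {"x":0,"y":0,"z":-0.08,"rx":0,"ry":0,"rz":0,"grip":0},
    {"x":0,"y":0,"z":0,"rx":0,"ry":0,"rz":0,"grip":0},
  ],
)

```text
time_s: 4.0
eef_pos: [0.572, -0.2119, 0.095]
ee_rot: [[0.985, 0.172, 0.001], [0.172, -0.985, -0.001], [0.001, 0.001, -1.0]]
force: [-7.6, 2.8, 18.1]
opening: 0.003
grip_force: 8.9
```

apply_moves(
  plan=[
    {"x":0,"y":0,"z":0.5,"rx":0,"ry":0,"rz":0,"grip":0},
    {"x":0,"y":0,"z":1,"rx":0,"ry":0,"rz":0,"grip":0.5},
    {"x":0,"y":0,"z":1,"rx":0,"ry":0,"rz":0.5,"grip":0.5},
    {"x":0,"y":0.3,"z":1,"rx":0,"ry":0,"rz":1,"grip":0.5},
    {"x":-0.1,"y":0.8,"z":0.5,"rx":0,"ry":0,"rz":1,"grip":0.5},
    {"x":-0.15,"y":1,"z":0,"rx":0,"ry":0,"rz":1,"grip":0.5},
    {"x":-0.15,"y":1,"z":0,"rx":0,"ry":0,"rz":1,"grip":0.5},
    {"x":-0.15,"y":1,"z":0,"rx":0,"ry":0,"rz":1,"grip":0.5},
    {"x":-0.15,"y":1,"z":0,"rx":0,"ry":0,"rz":1,"grip":0.5},
    {"x":-0.15,"y":1,"z":0,"rx":0,"ry":0,"rz":1,"grip":0.5},
    {"x":-0.15,"y":1,"z":0,"rx":0,"ry":0,"rz":1,"grip":0.5},
    {"x":-0.15,"y":1,"z":0,"rx":0,"ry":0,"rz":1,"grip":0.5},
    {"x":-0.15,"y":1,"z":0,"rx":0,"ry":0,"rz":1,"grip":0.5},
    {"x":-0.15,"y":1,"z":0,"rx":0,"ry":0,"rz":1,"grip":0.5},
    {"x":-0.15,"y":1,"z":0,"rx":0,"ry":0,"rz":1,"grip":0.5},
    {"x":-0.15,"y":1,"z":0,"rx":0,"ry":0,"rz":1,"grip":0.5},
    {"x":-0.15,"y":1,"z":0,"rx":0,"ry":0,"rz":1,"grip":0.5},
    {"x":-0.15,"y":1,"z":0,"rx":0,"ry":0,"rz":1,"grip":0.5},
    {"x":-0.15,"y":1,"z":0,"rx":0,"ry":0,"rz":1,"grip":0.5},
    {"x":0,"y":0,"z":0,"rx":0,"ry":0,"rz":0,"grip":0.5},
  ],
)

```text
time_s: 5.67
eef_pos: [0.527, 0.0948, 0.1734]
ee_rot: [[-0.335, 0.942, 0.001], [0.942, 0.335, 0.002], [0.001, 0.001, -1.0]]
force: [-0.1, 1.5, -0.4]
opening: 0.499
grip_force: 0.0
```

Run:
```python
from h import *
S=snap("side","side3"); T=snap("top","top3"); o=observe(); print(o["time_s"],o["eef_pos"].round(4),o["ee_rot"][:,0].round(3),o["joint_pos"].round(0))
# shank in unoccluded earlier pictures
T0=cv2.imread("pics/top0.png");S1=cv2.imread("pics/side1.png");
def blob(im,roi,lo):
    x,y,w,h=roi; g=cv2.cvtColor(im[y:y+h,x:x+w],cv2.COLOR_BGR2HSV); m=cv2.inRange(g,np.array((0,0,lo)),np.array((180,70,255)))
    c=max(cv2.findContours(m,cv2.RETR_EXTERNAL,cv2.CHAIN_APPROX_NONE)[0],key=cv2.contourArea); p=c[:,0]+[x,y]
    v=cv2.fitLine(p.astype(np.float32),cv2.DIST_L2,0,.01,.01).ravel(); d=(p-v[2:])@v[:2]
    return v[2:]+v[:2]*d.min(),v[2:]+v[:2]*d.max(),len(p)
a=blob(T0,(250,186,30,24),150);b=blob(S1,(292,168,24,18),140)
print(a,b); print(tri(b[0],a[0]),tri(b[1],a[1]))
can=np.zeros((600,800,3),np.uint8)
R=lambda im,x,y,w,h,W,H: cv2.resize(im[y:y+h,x:x+w],(W,H),interpolation=cv2.INTER_CUBIC)
can[:300,:400]=R(S1,270,155,60,45,400,300); can[:300,400:]=R(S[...,::-1],270,130,80,60,400,300)
can[300:,:400]=R(S[...,::-1],310,190,80,60,400,300); can[300:,400:]=R(T[...,::-1],345,148,92,69,400,300)
cv2.imwrite("pics/z4.png",can)
```

```text
5.7667 [0.5278 0.0907 0.173 ] [-0.324  0.946 -0.   ] [ 20.  12. -38. 103.   8.  68.  -2.]
(array([254.50317286, 202.7225831 ]), array([269.96779384, 191.95375032]), 33) (array([296.89779397, 173.22817474]), array([309.13090851, 178.70774713]), 26)
(array([0.51013332, 0.16956052, 0.04942119]), np.float64(0.001315341420940317)) (array([0.54577646, 0.1229154 , 0.04406754]), np.float64(0.0015082230028414534))
```

View pics/z4.png

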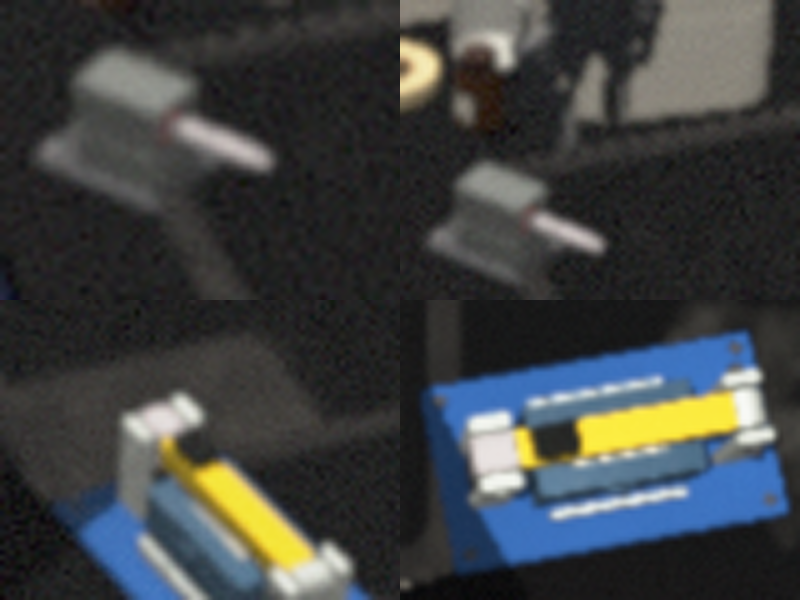

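apply_moves(
  plan=[
    {"x":0,"y":0.9,"z":-0.2,"rx":0,"ry":0,"rz":1,"grip":0.5},
    {"x":0,"y":1,"z":-0.5,"rx":0,"ry":0,"rz":1,"grip":0.5},
    {"x":0.03,"y":0.9,"z":-0.8,"rx":0,"ry":0,"rz":0.95,"grip":0.5},
    {"x":0,"y":0,"z":-1,"rx":0,"ry":0,"rz":0,"grip":0.5},
    {"x":0,"y":0,"z":-1,"rx":0,"ry":0,"rz":0,"grip":0.5},
    {"x":0,"y":0,"z":-1,"rx":0,"ry":0,"rz":0,"grip":0.5},
    {"x":0,"y":0,"z":-0.8,"rx":0,"ry":0,"rz":0,"grip":0.5},
    {"x":0,"y":0,"z":-0.7,"rx":0,"ry":0,"rz":0,"grip":0.5},
    {"x":0,"y":0,"z":-0.4,"rx":0,"ry":0,"rz":0,"grip":0.5},
    {"x":0,"y":0,"z":0,"rx":0,"ry":0,"rz":0,"grip":0.5},
    {"x":0,"y":0,"z":0,"rx":0,"ry":0,"rz":0,"grip":0.5},
  ],
)

```text
time_s: 6.68
eef_pos: [0.5286, 0.1459, 0.0449]
ee_rot: [[-0.595, 0.803, -0.0], [0.803, 0.595, -0.0], [0.0, -0.0, -1.0]]
force: [0.6, 0.8, -0.2]
opening: 0.499
grip_force: 0.0
```

apply_moves(
  plan=[
    {"x":0,"y":0,"z":-0.3,"rx":0,"ry":0,"rz":0,"grip":0.5},
    {"x":0,"y":0,"z":-0.2,"rx":0,"ry":0,"rz":0,"grip":0.5},
    {"x":0,"y":0,"z":0,"rx":0,"ry":0,"rz":0,"grip":0.25},
    {"x":0,"y":0,"z":0,"rx":0,"ry":0,"rz":0,"grip":0.2},
    {"x":0,"y":0,"z":0,"rx":0,"ry":0,"rz":0,"grip":0.15},
    {"x":0,"y":0,"z":0,"rx":0,"ry":0,"rz":0,"grip":0.1},
    {"x":0,"y":0,"z":0,"rx":0,"ry":0,"rz":0,"grip":0},
    {"x":0,"y":0,"z":0,"rx":0,"ry":0,"rz":0,"grip":0},
    {"x":0,"y":0,"z":0,"rx":0,"ry":0,"rz":0,"grip":0},
  ],
)

```text
time_s: 7.43
eef_pos: [0.5285, 0.1462, 0.0349]
ee_rot: [[-0.596, 0.803, 0.0], [0.803, 0.596, -0.0], [-0.0, 0.0, -1.0]]
force: [-1.2, 0.1, 1.8]
opening: 0.114
grip_force: 59.8
```

apply_moves(
  plan=[
    {"x":0,"y":0,"z":0.08,"rx":0,"ry":0,"rz":0,"grip":0},
    {"x":0.1,"y":-0.13,"z":0,"rx":0,"ry":0,"rz":0,"grip":0},
    {"x":0.2,"y":-0.27,"z":0,"rx":0,"ry":0,"rz":0,"grip":0},
    {"x":0.3,"y":-0.4,"z":0,"rx":0,"ry":0,"rz":0,"grip":0},
    {"x":0.3,"y":-0.4,"z":0,"rx":0,"ry":0,"rz":0,"grip":0},
  ],
)

```text
time_s: 7.85
eef_pos: [0.5469, 0.121, 0.0362]
ee_rot: [[-0.596, 0.803, -0.0], [0.803, 0.596, -0.0], [-0.0, -0.0, -1.0]]
force: [0.7, 0.4, -1.7]
opening: 0.111
grip_force: 59.4
```

apply_moves(
  plan=[
    {"x":0.3,"y":-0.4,"z":0,"rx":0,"ry":0,"rz":0,"grip":0},
    {"x":0.3,"y":-0.4,"z":0,"rx":0,"ry":0,"rz":0,"grip":0},
    {"x":0.3,"y":-0.4,"z":0,"rx":0,"ry":0,"rz":0,"grip":0},
    {"x":0.3,"y":-0.4,"z":0,"rx":0,"ry":0,"rz":0,"grip":0},
    {"x":0,"y":0,"z":0,"rx":0,"ry":0,"rz":0,"grip":0},
  ],
)

```text
time_s: 8.27
eef_pos: [0.5718, 0.0875, 0.0361]
ee_rot: [[-0.594, 0.805, 0.0], [0.805, 0.594, -0.001], [-0.001, -0.0, -1.0]]
force: [0.2, -0.8, -0.7]
opening: 0.115
grip_force: 59.4
```

Run:
```python
from h import *
S=snap("side","side4"); T=snap("top","top4"); o=observe(); print(o["time_s"],o["eef_pos"].round(4),o["force"].round(1),o["opening"])
can=np.zeros((600,800,3),np.uint8)
R=lambda im,x,y,w,h,W,H: cv2.resize(im[y:y+h,x:x+w],(W,H),interpolation=cv2.INTER_CUBIC)
can[:,:400]=R(S[...,::-1],275,150,56,84,400,600); can[:300,400:]=R(T[...,::-1],220,170,80,60,400,300); can[300:,400:]=R(T[...,::-1],345,148,92,69,400,300)
cv2.imwrite("pics/z5.png",can)
```

```text
8.3667 [0.5704 0.0899 0.0362] [ 0.4 -0.7 -0.7] 0.11174350884117489
```

View pics/z5.png

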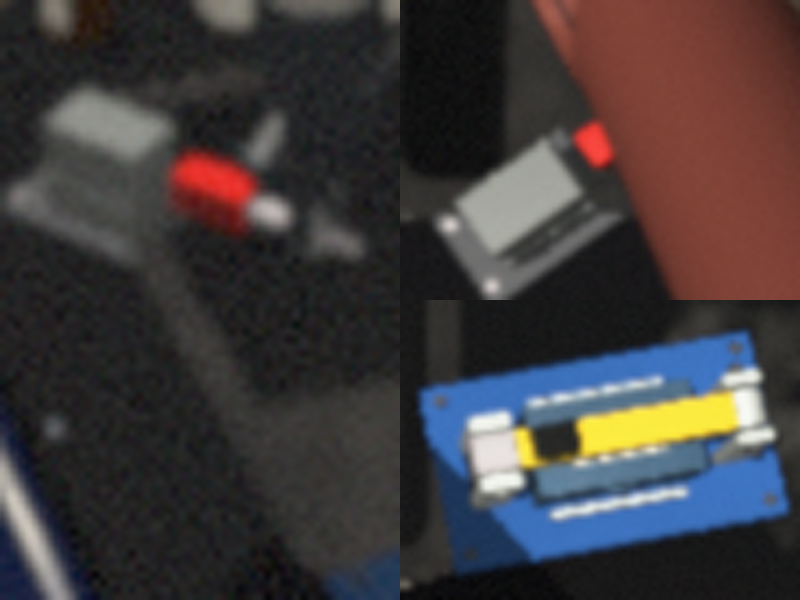

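apply_moves(
  plan=[
    {"x":0,"y":0,"z":0.5,"rx":0,"ry":0,"rz":0,"grip":0},
    {"x":0,"y":0,"z":0.9,"rx":0,"ry":0,"rz":0,"grip":0},
    {"x":0,"y":0,"z":1,"rx":0,"ry":0,"rz":0,"grip":0},
    {"x":0,"y":0,"z":1,"rx":0,"ry":0,"rz":0,"grip":0},
    {"x":-0.2,"y":-0.4,"z":0.6,"rx":0,"ry":0,"rz":-0.4,"grip":0},
    {"x":-0.4,"y":-0.8,"z":0,"rx":0,"ry":0,"rz":-0.4,"grip":0},
    {"x":-0.45,"y":-1,"z":0,"rx":0,"ry":0,"rz":-0.4,"grip":0},
    {"x":-0.45,"y":-1,"z":0,"rx":0,"ry":0,"rz":-0.4,"grip":0},
    {"x":-0.45,"y":-1,"z":0,"rx":0,"ry":0,"rz":-0.4,"grip":0},
    {"x":-0.45,"y":-1,"z":0,"rx":0,"ry":0,"rz":-0.4,"grip":0},
    {"x":-0.45,"y":-1,"z":0,"rx":0,"ry":0,"rz":-0.4,"grip":0},
    {"x":-0.45,"y":-1,"z":0,"rx":0,"ry":0,"rz":-0.4,"grip":0},
    {"x":-0.45,"y":-1,"z":0,"rx":0,"ry":0,"rz":-0.4,"grip":0},
    {"x":-0.45,"y":-1,"z":0,"rx":0,"ry":0,"rz":-0.4,"grip":0},
    {"x":-0.45,"y":-1,"z":0,"rx":0,"ry":0,"rz":-0.4,"grip":0},
    {"x":-0.45,"y":-1,"z":0,"rx":0,"ry":0,"rz":0,"grip":0},
    {"x":-0.45,"y":-0.8,"z":0,"rx":0,"ry":0,"rz":0,"grip":0},
    {"x":-0.2,"y":-0.5,"z":0,"rx":0,"ry":0,"rz":0,"grip":0},
    {"x":0,"y":0,"z":0,"rx":0,"ry":0,"rz":0,"grip":0},
    {"x":0,"y":0,"z":0,"rx":0,"ry":0,"rz":0,"grip":0},
  ],
)

```text
time_s: 10.03
eef_pos: [0.4557, -0.1592, 0.1167]
ee_rot: [[-0.177, 0.984, 0.001], [0.984, 0.177, 0.0], [-0.0, 0.001, -1.0]]
force: [0.2, 0.3, -1.2]
opening: 0.113
grip_force: 59.4
```

apply_moves(
  plan=[
    {"x":0,"y":0,"z":-0.9,"rx":0,"ry":0,"rz":0,"grip":0},
    {"x":0,"y":0,"z":-0.9,"rx":0,"ry":0,"rz":0,"grip":0},
    {"x":0,"y":0,"z":-0.9,"rx":0,"ry":0,"rz":0,"grip":0},
    {"x":0,"y":0,"z":-0.9,"rx":0,"ry":0,"rz":0,"grip":0},
    {"x":0,"y":0,"z":-0.9,"rx":0,"ry":0,"rz":0,"grip":0},
    {"x":0,"y":0,"z":-0.4,"rx":0,"ry":0,"rz":0,"grip":0},
    {"x":0,"y":0,"z":-0.3,"rx":0,"ry":0,"rz":0,"grip":0},
    {"x":0,"y":0,"z":-0.2,"rx":0,"ry":0,"rz":0,"grip":0},
    {"x":0,"y":0,"z":-0.1,"rx":0,"ry":0,"rz":0,"grip":0},
    {"x":0,"y":0,"z":0,"rx":0,"ry":0,"rz":0,"grip":0},
  ],
)

```text
time_s: 10.87
eef_pos: [0.4557, -0.1597, 0.0066]
ee_rot: [[-0.177, 0.984, 0.0], [0.984, 0.177, -0.0], [-0.0, 0.0, -1.0]]
force: [0.2, -0.1, -1.8]
opening: 0.112
grip_force: 59.4
```

apply_moves(
  plan=[
    {"x":0,"y":0,"z":-0.06,"rx":0,"ry":0,"rz":0,"grip":0},
    {"x":0,"y":0,"z":-0.06,"rx":0,"ry":0,"rz":0,"grip":0},
    {"x":0,"y":0,"z":-0.06,"rx":0,"ry":0,"rz":0,"grip":0},
    {"x":0,"y":0,"z":0,"rx":0,"ry":0,"rz":0,"grip":0},
  ],
)

```text
time_s: 11.2
eef_pos: [0.4557, -0.1601, 0.003]
ee_rot: [[-0.177, 0.984, 0.001], [0.984, 0.177, -0.0], [-0.001, 0.001, -1.0]]
force: [-0.2, 0.2, 2.1]
opening: 0.11
grip_force: 59.7
```

apply_moves(
  plan=[
    {"x":0,"y":0,"z":0,"rx":0,"ry":0,"rz":0,"grip":0.2},
    {"x":0,"y":0,"z":0,"rx":0,"ry":0,"rz":0,"grip":0.5},
    {"x":0,"y":0,"z":0,"rx":0,"ry":0,"rz":0,"grip":0.5},
    {"x":0,"y":0,"z":0,"rx":0,"ry":0,"rz":0,"grip":0.5},
    {"x":0,"y":0,"z":0.5,"rx":0,"ry":0,"rz":0,"grip":0.5},
    {"x":0,"y":0,"z":1,"rx":0,"ry":0,"rz":0,"grip":0.5},
    {"x":0,"y":0,"z":1,"rx":0,"ry":0,"rz":0,"grip":0.5},
    {"x":0,"y":0,"z":1,"rx":0,"ry":0,"rz":0,"grip":0.5},
    {"x":-0.1,"y":1,"z":1,"rx":0,"ry":0,"rz":0,"grip":0.5},
    {"x":-0.2,"y":1,"z":0,"rx":0,"ry":0,"rz":0,"grip":0.5},
    {"x":-0.2,"y":1,"z":0,"rx":0,"ry":0,"rz":0,"grip":0.5},
    {"x":0,"y":0,"z":0,"rx":0,"ry":0,"rz":0,"grip":0.5},
  ],
)

```text
time_s: 12.2
eef_pos: [0.4452, -0.0962, 0.0939]
ee_rot: [[-0.181, 0.983, 0.001], [0.983, 0.181, 0.0], [0.0, 0.001, -1.0]]
force: [-0.2, -0.2, -0.3]
opening: 0.5
grip_force: 0.0
```

```bash
cat > pin.py <<'E'
from h import *
def red(im,roi):
    x,y,w,h=roi; g=cv2.cvtColor(im[y:y+h,x:x+w],cv2.COLOR_RGB2HSV)
    m=cv2.inRange(g,np.array((0,150,90)),np.array((8,255,255)))|cv2.inRange(g,np.array((172,150,90)),np.array((180,255,255)))
    cs=[c for c in cv2.findContours(m,cv2.RETR_EXTERNAL,cv2.CHAIN_APPROX_NONE)[0] if cv2.contourArea(c)>3]
    return [(cv2.contourArea(c),(c[:,0]+[x,y])) for c in cs]
E
python3 - <<'E'
from pin import *
S=snap("side","side6"); T=snap("top","top6"); o=observe(); print(o["time_s"],o["eef_pos"].round(4),o["force"].round(1),o["opening"])
for n,im in(("side",S),("top",T)):
    u,v=proj(n,(0.445,-.10,.012)).astype(int); roi=(u-30,v-30,60,60); print(n,u,v)
    for a,p in red(im,roi): 
        r=cv2.minAreaRect(np.array([onz(n,q,.024 if n=="top" else .016)[:2] for q in p],np.float32)*1000); print(a,p.mean(0),r)
can=np.zeros((600,800,3),np.uint8)
for i,(n,im) in enumerate((("side",S),("top",T))):
    u,v=proj(n,(0.445,-.12,.012)).astype(int); can[:,400*i:400*i+400]=cv2.resize(im[v-45:v+45,u-30:u+30,::-1],(400,600),interpolation=cv2.INTER_CUBIC)
cv2.imwrite("pics/z6.png",can)
E
```

```text
12.3 [ 0.4455 -0.0994  0.0935] [ 0.7 -0.5  0.6] 0.5006235092958505
side 304 223
83.0 [303.17647059 221.58823529] ((446.2016906738281, -91.95624542236328), (38.51076889038086, 73.0125503540039), 10.179365158081055)
top 341 224
```

apply_moves(
  plan=[
    {"x":-0.05,"y":0.25,"z":-0.9,"rx":0,"ry":0,"rz":0,"grip":0.5},
    {"x":0,"y":0,"z":-0.9,"rx":0,"ry":0,"rz":0,"grip":0.5},
    {"x":0,"y":0,"z":-0.9,"rx":0,"ry":0,"rz":0,"grip":0.5},
    {"x":0,"y":0,"z":-0.9,"rx":0,"ry":0,"rz":0,"grip":0.5},
    {"x":0,"y":0,"z":-0.5,"rx":0,"ry":0,"rz":0,"grip":0.5},
    {"x":0,"y":0,"z":-0.3,"rx":0,"ry":0,"rz":0,"grip":0.5},
    {"x":0,"y":0,"z":0,"rx":0,"ry":0,"rz":0,"grip":0.5},
    {"x":0,"y":0,"z":0,"rx":0,"ry":0,"rz":0,"grip":0.4},
    {"x":0,"y":0,"z":0,"rx":0,"ry":0,"rz":0,"grip":0.35},
    {"x":0,"y":0,"z":0,"rx":0,"ry":0,"rz":0,"grip":0.3},
    {"x":0,"y":0,"z":0,"rx":0,"ry":0,"rz":0,"grip":0.25},
    {"x":0,"y":0,"z":0,"rx":0,"ry":0,"rz":0,"grip":0.2},
    {"x":0,"y":0,"z":0,"rx":0,"ry":0,"rz":0,"grip":0},
    {"x":0,"y":0,"z":0,"rx":0,"ry":0,"rz":0,"grip":0},
  ],
)

```text
time_s: 13.47
eef_pos: [0.4449, -0.0951, 0.0057]
ee_rot: [[-0.177, 0.984, 0.001], [0.984, 0.177, -0.001], [-0.001, 0.001, -1.0]]
force: [-2.1, 0.5, 7.6]
opening: 0.267
grip_force: 58.9
```

apply_moves(
  plan=[
    {"x":0,"y":0,"z":0.3,"rx":0,"ry":0,"rz":0,"grip":0},
    {"x":0,"y":0,"z":0.8,"rx":0,"ry":0,"rz":0,"grip":0},
    {"x":0,"y":0,"z":1,"rx":0,"ry":0,"rz":0,"grip":0},
    {"x":0,"y":0,"z":1,"rx":0,"ry":0,"rz":0,"grip":0},
    {"x":0,"y":0,"z":0.5,"rx":0,"ry":0,"rz":0,"grip":0},
    {"x":0,"y":0,"z":0,"rx":0,"ry":0,"rz":0,"grip":0},
  ],
)

```text
time_s: 13.97
eef_pos: [0.4459, -0.0952, 0.0791]
ee_rot: [[-0.177, 0.984, 0.004], [0.984, 0.177, -0.002], [-0.002, 0.004, -1.0]]
force: [1.1, -0.7, -1.4]
opening: 0.262
grip_force: 59.1
```

Run:
```python
from h import *
o=observe(); print(o["time_s"],o["eef_pos"].round(4),o["force"].round(2),o["joint_pos"].round(0))
def hullpts(n,f):
    im=cv2.imread(f"pics/{f}.png"); hsv=cv2.cvtColor(im,cv2.COLOR_BGR2HSV); m=cv2.inRange(hsv,np.array((100,120,40)),np.array((125,255,255)))
    k=np.zeros_like(m); u,v=proj(n,(.58,-.26,.008)).astype(int); k[v-48:v+48,u-58:u+58]=m[v-48:v+48,u-58:u+58]
    c=max(cv2.findContours(k,cv2.RETR_EXTERNAL,cv2.CHAIN_APPROX_NONE)[0],key=cv2.contourArea); return cv2.convexHull(c)[:,0]
for n,f in(("top","top0"),("top","top3"),("top","top4"),("side","side0"),("side","side3"),("side","side4"),("side","side6")):
    h=np.array([onz(n,p,.008)[:2] for p in hullpts(n,f)],np.float32)*1000; r=cv2.minAreaRect(h); print(f,[np.round(q,2) for q in r])
# cheek tops / steel end / yellow bar in top3, top4
for f in("top3","top4"):
    im=cv2.imread(f"pics/{f}.png"); hsv=cv2.cvtColor(im,cv2.COLOR_BGR2HSV); x,y,w,h=350,160,26,32
    g=hsv[y:y+h,x:x+w]; m=cv2.inRange(g,np.array((0,0,190)),np.array((180,60,255)))
    nl,lab,st,ce=cv2.connectedComponentsWithStats(m)
    for i in range(1,nl):
        if st[i,4]>5: print(f,"white",st[i,4],(ce[i]+[x,y]).round(2),onz("top",ce[i]+[x,y],.086).round(4))
    m=cv2.inRange(hsv[145:215,340:440],np.array((20,120,90)),np.array((35,255,255))); c=max(cv2.findContours(m,cv2.RETR_EXTERNAL,cv2.CHAIN_APPROX_NONE)[0],key=cv2.contourArea)[:,0]+[340,145]
    q=np.array([onz("top",p,.083)[:2] for p in c],np.float32)*1000; print("bar",cv2.minAreaRect(q))
```

```text
13.9667 [ 0.4459 -0.0952  0.0791] [ 1.11 -0.69 -1.41] [ 37.   7. -32. 119.   5.  55.  13.]
top0 [array([ 580.84, -259.35]), array([146.85, 255.12]), np.float64(10.17)]
top3 [array([ 581.03, -260.72]), array([146.59, 252.66]), np.float64(10.27)]
top4 [array([ 580.6 , -259.53]), array([146.58, 255.48]), np.float64(10.12)]
side0 [array([ 579.77, -262.57]), array([151.55, 255.67]), np.float64(10.78)]
side3 [array([ 581.19, -265.67]), array([150.63, 250.59]), np.float64(10.43)]
side4 [array([ 580.58, -265.18]), array([150.95, 250.24]), np.float64(10.78)]
side6 [array([ 580.98, -264.76]), array([150.89, 252.26]), np.float64(10.34)]
top3 white 158 [366.46 182.48] [ 0.5652 -0.1718  0.086 ]
bar ((582.72216796875, -276.4681091308594), (28.531089782714844, 127.14093780517578), 10.231307983398438)
top4 white 157 [366.43 182.46] [ 0.5653 -0.1717  0.086 ]
bar ((582.6055908203125, -276.6999206542969), (28.480209350585938, 127.62237548828125), 10.416155815124512)
```

apply_moves(
  plan=[
    {"x":0,"y":0,"z":0.8,"rx":0,"ry":0,"rz":0.4,"grip":0},
    {"x":0,"y":0,"z":0.8,"rx":0,"ry":0,"rz":0.9,"grip":0},
    {"x":-0.1,"y":-0.3,"z":0.5,"rx":0,"ry":0,"rz":1,"grip":0},
    {"x":-0.1,"y":-0.4,"z":0,"rx":0,"ry":0,"rz":1,"grip":0},
    {"x":-0.1,"y":-0.4,"z":0,"rx":0,"ry":0,"rz":1,"grip":0},
    {"x":-0.1,"y":-0.4,"z":0,"rx":0,"ry":0,"rz":1,"grip":0},
    {"x":-0.15,"y":-0.4,"z":0,"rx":0,"ry":0,"rz":1,"grip":0},
    {"x":-0.15,"y":-0.4,"z":0,"rx":0,"ry":0,"rz":1,"grip":0},
    {"x":-0.15,"y":-0.4,"z":0,"rx":0,"ry":0,"rz":1,"grip":0},
    {"x":-0.15,"y":-0.4,"z":0,"rx":0,"ry":0,"rz":1,"grip":0},
    {"x":-0.15,"y":-0.4,"z":0,"rx":0,"ry":0,"rz":1,"grip":0},
    {"x":-0.15,"y":-0.4,"z":0,"rx":0,"ry":0,"rz":1,"grip":0},
    {"x":-0.15,"y":-0.4,"z":0,"rx":0,"ry":0,"rz":1,"grip":0},
    {"x":-0.15,"y":-0.4,"z":0,"rx":0,"ry":0,"rz":1,"grip":0},
    {"x":-0.1,"y":-0.4,"z":0,"rx":0,"ry":0,"rz":1,"grip":0},
    {"x":0,"y":0,"z":0,"rx":0,"ry":0,"rz":0.7,"grip":0},
    {"x":0,"y":0,"z":0,"rx":0,"ry":0,"rz":0,"grip":0},
  ],
)

```text
time_s: 15.38
eef_pos: [0.4096, -0.1971, 0.1176]
ee_rot: [[-0.984, -0.179, -0.001], [-0.179, 0.984, 0.001], [0.001, 0.001, -1.0]]
force: [0.2, -0.0, -1.0]
opening: 0.26
grip_force: 59.1
```

Run:
```python
from h import *
o=observe(); print(o["eef_pos"].round(4),np.degrees(np.arctan2(o["ee_rot"][1,0],o["ee_rot"][0,0])),o["joint_pos"].round(0),o["force"])
```

```text
[ 0.4096 -0.1971  0.1176] -169.6706403244744 [ 49.   4. -29. 117.   2.  60. 119.] [ 0.15281919 -0.02967705 -0.97626429]
```

apply_moves(
  plan=[
    {"x":0.14,"y":-0.09,"z":-0.6,"rx":0,"ry":0,"rz":0,"grip":0},
    {"x":0,"y":0,"z":-0.9,"rx":0,"ry":0,"rz":0,"grip":0},
    {"x":0,"y":0,"z":-0.7,"rx":0,"ry":0,"rz":0,"grip":0},
    {"x":0,"y":0,"z":-0.4,"rx":0,"ry":0,"rz":0,"grip":0},
    {"x":0,"y":0,"z":0,"rx":0,"ry":0,"rz":0,"grip":0},
    {"x":0,"y":0,"z":0,"rx":0,"ry":0,"rz":0,"grip":0},
  ],
)

```text
time_s: 15.88
eef_pos: [0.413, -0.1982, 0.0665]
ee_rot: [[-0.984, -0.176, -0.001], [-0.176, 0.984, 0.001], [0.001, 0.001, -1.0]]
force: [0.0, -0.4, -1.5]
opening: 0.27
grip_force: 59.1
```

Run:
```python
from h import *
S=snap("side","side7"); T=snap("top","top7"); o=observe(); p=o["eef_pos"]; print(o["time_s"],p.round(4),np.degrees(np.arctan2(o["ee_rot"][1,0],o["ee_rot"][0,0])),o["force"].round(1))
can=np.zeros((600,800,3),np.uint8)
for i,(n,im) in enumerate((("side",S),("top",T))):
    u,v=proj(n,(.52,-.18,.072)).astype(int); print(n,u-22,v-33,[ (proj(n,q)-[u-22,v-33])*400/44 for q in ((.5394,-.1761,.072),p+[.0295+.073,.0053+.0129,.0063],p+[.0295,.0053,.0063])])
    can[:,400*i:400*i+400]=cv2.resize(im[v-33:v+33,u-22:u+22,::-1],(400,600),interpolation=cv2.INTER_CUBIC)
cv2.imwrite("pics/z7.png",can)
```

```text
15.9833 [ 0.4136 -0.1987  0.0674] -169.8396345532928 [ 0.4 -0.7 -1.4]
side 309 187 [array([243.53837344, 286.68707275]), array([193.47006033, 303.56597195]), array([ 30.9634198 , 366.40042579])]
top 347 165 [array([187.12425802, 243.2405378 ]), array([202.54310366, 311.54726493]), array([246.69505803, 531.13703511])]
```

View pics/z7.png

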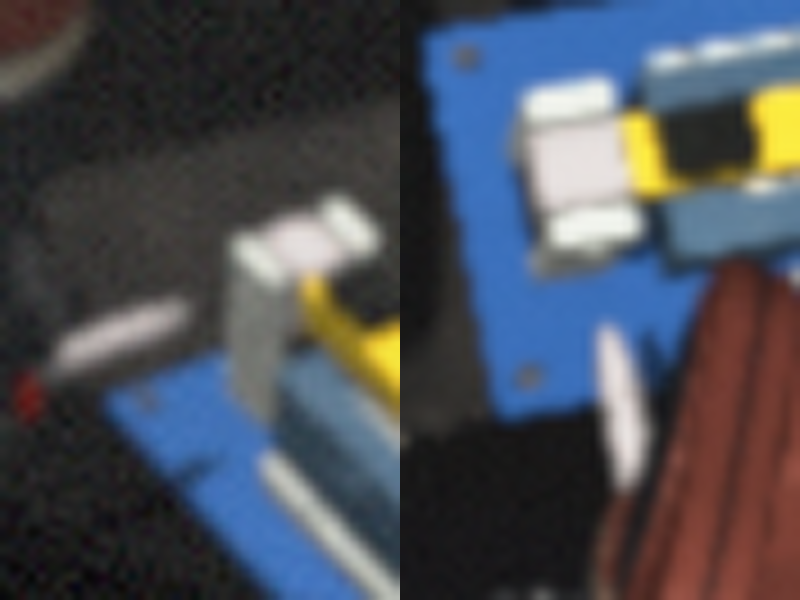

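```bash
cat > meas.py <<'E'
from h import *
def comps(m,x,y,mn=6):
    nl,lab,st,ce=cv2.connectedComponentsWithStats(m)
    return [(int(st[i,4]),ce[i]+[x,y],np.argwhere(lab==i)[:,::-1]+[x,y]) for i in range(1,nl) if st[i,4]>=mn]
def top(f,z=.0737):
    im=cv2.GaussianBlur(cv2.imread(f"pics/{f}.png"),(3,3),0).astype(int)[165:231,347:391]; B,G,R=im[...,0],im[...,1],im[...,2]
    w=((im.min(2)>150)&(G-R>=-2)).astype(np.uint8); p=((im.min(2)>140)&(R-G>2)).astype(np.uint8)
    for a,c,_ in comps(w,347,165): print("cheek?",a,c.round(2),(onz("top",c,.086)*1000).round(1))
    for a,c,q in comps(p,347,165,10):
        W=np.array([onz("top",t,z if c[1]>192 else .083)[:2] for t in q],np.float32)*1000; v=cv2.fitLine(W,cv2.DIST_L2,0,.01,.01).ravel()
        print("steel",a,c.round(2),W.mean(0).round(1),"yaw",np.degrees(np.arctan2(v[1],v[0])).round(1),"ext",q.min(0),q.max(0))
E
python3 - <<'E'
from meas import *
top("top7"); print(); top("top4"); print(); 
im=cv2.imread("pics/top7.png"); 
for v in range(199,222,3): print(v,im[v,364:378].mean(1).round().astype(int).tolist(), [int(x) for x in (im[v,364:378,2].astype(int)-im[v,364:378,0])])
E
```

```text
cheek? 8 [381.62 170.38] [ 602.2 -218.4   86. ]
cheek? 44 [365.2  176.02] [ 585.1 -168.4   86. ]
cheek? 41 [367.8  189.24] [ 544.6 -175.4   86. ]
cheek? 11 [369.55 204.27] [ 499.2 -179.6   86. ]
steel 98 [366.33 182.69] [ 565.2 -171.7] yaw -73.5 ext [361 178] [372 188]
steel 36 [371.22 210.44] [ 482.2 -185.6] yaw 6.1 ext [370 204] [373 216]

cheek? 13 [383.69 169.92] [ 603.6 -224.7   86. ]
cheek? 44 [365.2  176.02] [ 585.1 -168.4   86. ]
cheek? 43 [367.7  189.16] [ 544.9 -175.1   86. ]
cheek? 21 [385.48 195.9 ] [ 524.2 -227.8   86. ]
steel 96 [366.34 182.59] [ 565.5 -171.8] yaw -77.7 ext [361 178] [372 187]

199 [117, 119, 118, 118, 119, 123, 120, 119, 119, 119, 119, 119, 119, 114] [-126, -126, -126, -126, -123, -119, -120, -124, -127, -127, -127, -127, -127, -122]
202 [118, 118, 119, 119, 146, 193, 197, 160, 123, 90, 78, 98, 105, 82] [-126, -126, -126, -119, -64, -13, -8, -50, -96, -93, -81, -103, -112, -81]
205 [119, 120, 120, 119, 140, 194, 222, 209, 157, 97, 61, 56, 54, 42] [-125, -127, -126, -115, -55, -2, 7, 5, -22, -45, -58, -55, -43, -22]
208 [113, 114, 109, 103, 121, 170, 210, 210, 180, 118, 60, 33, 28, 36] [-123, -121, -115, -106, -64, -7, 10, 12, 10, 1, -10, -13, -4, 7]
211 [28, 25, 26, 23, 37, 100, 181, 220, 211, 156, 87, 39, 32, 52] [-5, -4, -2, 0, 1, 5, 11, 8, 11, 8, 4, -2, 3, 25]
214 [23, 25, 23, 25, 25, 65, 141, 207, 215, 156, 79, 36, 52, 76] [-1, -1, 0, 2, 1, 3, 8, 13, 10, 8, 3, 2, 25, 53]
217 [25, 20, 25, 26, 23, 31, 90, 153, 143, 89, 43, 47, 70, 68] [3, 1, -1, 2, 1, 2, 5, 11, 10, 6, 1, 20, 47, 52]
220 [26, 21, 24, 23, 22, 30, 51, 59, 46, 34, 41, 62, 66, 60] [-1, 1, 0, 2, 3, 9, 26, 38, 23, 5, 16, 39, 50, 50]
```

apply_moves(
  plan=[
    {"x":0.01,"y":-0.05,"z":0,"rx":0,"ry":0,"rz":0,"grip":0},
    {"x":0,"y":0,"z":0,"rx":0,"ry":0,"rz":0,"grip":0},
    {"x":0,"y":0,"z":0,"rx":0,"ry":0,"rz":0,"grip":0},
    {"x":0,"y":0,"z":0,"rx":0,"ry":0,"rz":0,"grip":0},
  ],
)

```text
time_s: 16.32
eef_pos: [0.4135, -0.1998, 0.067]
ee_rot: [[-0.984, -0.177, 0.0], [-0.177, 0.984, -0.0], [-0.0, -0.0, -1.0]]
force: [-0.7, -0.8, -2.0]
opening: 0.268
grip_force: 59.1
```

apply_moves(
  plan=[
    {"x":0,"y":0,"z":0,"rx":0,"ry":0,"rz":0,"grip":0},
  ],
)

```text
time_s: 16.4
eef_pos: [0.4134, -0.1997, 0.0669]
ee_rot: [[-0.984, -0.177, 0.0], [-0.177, 0.984, -0.0], [-0.0, -0.0, -1.0]]
force: [-0.7, -0.7, -1.2]
opening: 0.261
grip_force: 59.1
```

apply_moves(
  plan=[
    {"x":0,"y":0,"z":0,"rx":0,"ry":0,"rz":0,"grip":0},
  ],
)

```text
time_s: 16.48
eef_pos: [0.4133, -0.1997, 0.0668]
ee_rot: [[-0.984, -0.177, 0.0], [-0.177, 0.984, -0.0], [-0.0, -0.0, -1.0]]
force: [-0.3, -0.9, -0.3]
opening: 0.265
grip_force: 59.1
```

apply_moves(
  plan=[
    {"x":0.25,"y":0.044,"z":-0.05,"rx":0,"ry":0,"rz":0,"grip":0},
    {"x":0.25,"y":0.044,"z":0,"rx":0,"ry":0,"rz":0,"grip":0},
    {"x":0.25,"y":0.044,"z":0,"rx":0,"ry":0,"rz":0,"grip":0},
    {"x":0.25,"y":0.044,"z":0,"rx":0,"ry":0,"rz":0,"grip":0},
    {"x":0,"y":0,"z":0,"rx":0,"ry":0,"rz":0,"grip":0},
    {"x":0,"y":0,"z":0,"rx":0,"ry":0,"rz":0,"grip":0},
    {"x":0,"y":0,"z":0,"rx":0,"ry":0,"rz":0,"grip":0},
    {"x":0,"y":0,"z":0,"rx":0,"ry":0,"rz":0,"grip":0},
  ],
)

```text
time_s: 17.15
eef_pos: [0.4331, -0.1961, 0.0656]
ee_rot: [[-0.984, -0.177, -0.0], [-0.177, 0.984, -0.0], [0.0, 0.0, -1.0]]
force: [-0.2, -0.4, -1.7]
opening: 0.271
grip_force: 59.1
```

Run:
```python
from meas import *
S=snap("side","side8"); T=snap("top","top8"); o=observe(); p=o["eef_pos"]; print(o["time_s"],p.round(4),np.degrees(np.arctan2(o["ee_rot"][1,0],o["ee_rot"][0,0])),o["force"].round(1))
top("top8")
can=np.zeros((600,800,3),np.uint8)
for i,(n,im) in enumerate((("side",S),("top",T))):
    u,v=proj(n,(.53,-.177,.072)).astype(int); print(n,[ (proj(n,q)-[u-16,v-24])*12.5 for q in ((.5394,-.1765,.072),p+[.0295+.073,.0053+.0129,.0063],p+[.0295,.0053,.0063])])
    can[:,400*i:400*i+400]=cv2.resize(im[v-24:v+24,u-16:u+16,::-1],(400,600),interpolation=cv2.INTER_CUBIC)
cv2.imwrite("pics/z8.png",can)
```

```text
17.25 [ 0.4331 -0.1962  0.0657] -169.8219296743105 [-0.9  0.2 -2. ]
cheek? 8 [381.62 170.38] [ 602.2 -218.4   86. ]
cheek? 44 [365.2  176.02] [ 585.1 -168.4   86. ]
cheek? 42 [367.6  189.21] [ 544.7 -174.8   86. ]
cheek? 18 [368.89 199.5 ] [ 513.6 -177.9   86. ]
steel 96 [366.34 182.59] [ 565.5 -171.8] yaw -77.7 ext [361 178] [372 187]
steel 22 [370.05 202.36] [ 506.7 -182.6] yaw 8.2 ext [369 197] [371 207]
side [array([235.39973874, 295.04615876]), array([225.22108182, 301.18766699]), array([  4.0661019 , 386.86217348])]
top [array([208.94696489, 271.94815906]), array([215.40552037, 287.37968834]), array([275.80657365, 587.43587362])]
```

View pics/z8.png

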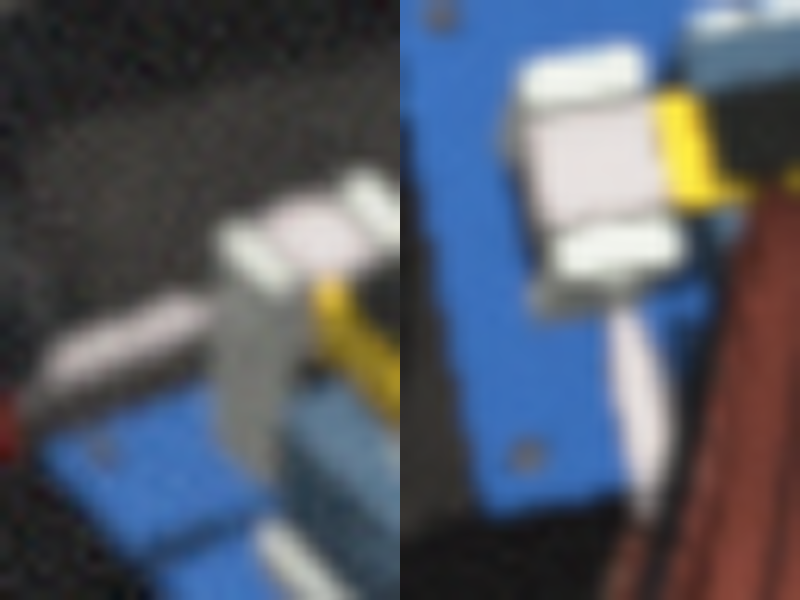

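apply_moves(
  plan=[
    {"x":0.1,"y":0.018,"z":0,"rx":0,"ry":0,"rz":0,"grip":0},
    {"x":0.1,"y":0.018,"z":0,"rx":0,"ry":0,"rz":0,"grip":0},
    {"x":0.1,"y":0.018,"z":0,"rx":0,"ry":0,"rz":0,"grip":0},
    {"x":0.1,"y":0.018,"z":0,"rx":0,"ry":0,"rz":0,"grip":0},
    {"x":0,"y":0,"z":0,"rx":0,"ry":0,"rz":0,"grip":0},
  ],
)

```text
time_s: 17.67
eef_pos: [0.4419, -0.1945, 0.0658]
ee_rot: [[-0.984, -0.177, 0.0], [-0.177, 0.984, 0.0], [-0.0, -0.0, -1.0]]
force: [0.3, -0.1, -1.0]
opening: 0.26
grip_force: 59.1
```

apply_moves(
  plan=[
    {"x":0.1,"y":0.018,"z":0,"rx":0,"ry":0,"rz":0,"grip":0},
    {"x":0.1,"y":0.018,"z":0,"rx":0,"ry":0,"rz":0,"grip":0},
    {"x":0.1,"y":0.018,"z":0,"rx":0,"ry":0,"rz":0,"grip":0},
    {"x":0,"y":0,"z":0,"rx":0,"ry":0,"rz":0,"grip":0},
  ],
)

```text
time_s: 18.0
eef_pos: [0.4478, -0.1934, 0.0658]
ee_rot: [[-0.984, -0.177, 0.0], [-0.177, 0.984, 0.0], [-0.0, -0.0, -1.0]]
force: [0.2, 0.2, -1.4]
opening: 0.265
grip_force: 59.1
```

apply_moves(
  plan=[
    {"x":0.1,"y":0.018,"z":0,"rx":0,"ry":0,"rz":0,"grip":0},
    {"x":0.1,"y":0.018,"z":0,"rx":0,"ry":0,"rz":0,"grip":0},
    {"x":0.1,"y":0.018,"z":0,"rx":0,"ry":0,"rz":0,"grip":0},
    {"x":0.1,"y":0.018,"z":0,"rx":0,"ry":0,"rz":0,"grip":0},
    {"x":0,"y":0,"z":0,"rx":0,"ry":0,"rz":0,"grip":0},
  ],
)

```text
time_s: 18.42
eef_pos: [0.4558, -0.192, 0.0657]
ee_rot: [[-0.984, -0.177, 0.0], [-0.177, 0.984, 0.0], [-0.0, 0.0, -1.0]]
force: [-0.7, -0.0, -2.0]
opening: 0.265
grip_force: 59.1
```

apply_moves(
  plan=[
    {"x":0.1,"y":0.018,"z":0,"rx":0,"ry":0,"rz":0,"grip":0},
    {"x":0.1,"y":0.018,"z":0,"rx":0,"ry":0,"rz":0,"grip":0},
    {"x":0.1,"y":0.018,"z":0,"rx":0,"ry":0,"rz":0,"grip":0},
    {"x":0,"y":0,"z":0,"rx":0,"ry":0,"rz":0,"grip":0},
  ],
)

```text
time_s: 18.75
eef_pos: [0.4618, -0.1909, 0.0658]
ee_rot: [[-0.984, -0.177, 0.0], [-0.177, 0.984, 0.0], [-0.0, -0.0, -1.0]]
force: [-0.5, -0.1, -1.7]
opening: 0.265
grip_force: 59.1
```

apply_moves(
  plan=[
    {"x":0.1,"y":0.018,"z":0,"rx":0,"ry":0,"rz":0,"grip":0},
    {"x":0.1,"y":0.018,"z":0,"rx":0,"ry":0,"rz":0,"grip":0},
    {"x":0.1,"y":0.018,"z":0,"rx":0,"ry":0,"rz":0,"grip":0},
    {"x":0,"y":0,"z":0,"rx":0,"ry":0,"rz":0,"grip":0},
  ],
)

```text
time_s: 19.08
eef_pos: [0.4675, -0.1899, 0.0655]
ee_rot: [[-0.984, -0.177, -0.0], [-0.177, 0.984, 0.0], [0.0, 0.0, -1.0]]
force: [-0.4, -1.0, -2.7]
opening: 0.268
grip_force: 58.9
```

apply_moves(
  plan=[
    {"x":0.1,"y":0.018,"z":0,"rx":0,"ry":0,"rz":0,"grip":0},
    {"x":0.1,"y":0.018,"z":0,"rx":0,"ry":0,"rz":0,"grip":0},
    {"x":0.1,"y":0.018,"z":0,"rx":0,"ry":0,"rz":0,"grip":0},
    {"x":0,"y":0,"z":0,"rx":0,"ry":0,"rz":0,"grip":0},
  ],
)

```text
time_s: 19.42
eef_pos: [0.4735, -0.1887, 0.0655]
ee_rot: [[-0.984, -0.177, -0.0], [-0.177, 0.984, 0.0], [0.0, 0.0, -1.0]]
force: [-0.5, -0.6, -4.4]
opening: 0.263
grip_force: 58.9
```

apply_moves(
  plan=[
    {"x":0.1,"y":0.018,"z":0,"rx":0,"ry":0,"rz":0,"grip":0},
    {"x":0.1,"y":0.018,"z":0,"rx":0,"ry":0,"rz":0,"grip":0},
    {"x":0.1,"y":0.018,"z":0,"rx":0,"ry":0,"rz":0,"grip":0},
    {"x":0,"y":0,"z":0,"rx":0,"ry":0,"rz":0,"grip":0},
  ],
)

```text
time_s: 19.75
eef_pos: [0.4798, -0.1877, 0.0657]
ee_rot: [[-0.984, -0.177, 0.0], [-0.177, 0.984, 0.0], [-0.0, -0.0, -1.0]]
force: [-0.2, 0.2, -3.5]
opening: 0.264
grip_force: 58.9
```

apply_moves(
  plan=[
    {"x":0.1,"y":0.018,"z":0,"rx":0,"ry":0,"rz":0,"grip":0},
    {"x":0.1,"y":0.018,"z":0,"rx":0,"ry":0,"rz":0,"grip":0},
    {"x":0.1,"y":0.018,"z":0,"rx":0,"ry":0,"rz":0,"grip":0},
    {"x":0,"y":0,"z":0,"rx":0,"ry":0,"rz":0,"grip":0},
  ],
)

```text
time_s: 20.08
eef_pos: [0.4859, -0.1867, 0.0658]
ee_rot: [[-0.984, -0.177, 0.001], [-0.177, 0.984, -0.0], [-0.0, -0.0, -1.0]]
force: [0.1, -0.3, -3.1]
opening: 0.265
grip_force: 58.9
```

apply_moves(
  plan=[
    {"x":0.1,"y":0.018,"z":0,"rx":0,"ry":0,"rz":0,"grip":0},
    {"x":0.1,"y":0.018,"z":0,"rx":0,"ry":0,"rz":0,"grip":0},
    {"x":0.1,"y":0.018,"z":0,"rx":0,"ry":0,"rz":0,"grip":0},
    {"x":0,"y":0,"z":0,"rx":0,"ry":0,"rz":0,"grip":0},
  ],
)

```text
time_s: 20.42
eef_pos: [0.4918, -0.1856, 0.0657]
ee_rot: [[-0.984, -0.177, 0.0], [-0.177, 0.984, 0.0], [-0.0, -0.0, -1.0]]
force: [0.0, -0.3, -4.4]
opening: 0.267
grip_force: 58.9
```

apply_moves(
  plan=[
    {"x":0.1,"y":0.018,"z":0,"rx":0,"ry":0,"rz":0,"grip":0},
    {"x":0.1,"y":0.018,"z":0,"rx":0,"ry":0,"rz":0,"grip":0},
    {"x":0.1,"y":0.018,"z":0,"rx":0,"ry":0,"rz":0,"grip":0},
    {"x":0,"y":0,"z":0,"rx":0,"ry":0,"rz":0,"grip":0},
  ],
)

```text
time_s: 20.75
eef_pos: [0.4978, -0.1845, 0.0657]
ee_rot: [[-0.984, -0.177, 0.0], [-0.177, 0.984, 0.0], [-0.0, -0.0, -1.0]]
force: [1.3, -0.0, -3.5]
opening: 0.266
grip_force: 58.9
```

apply_moves(
  plan=[
    {"x":0.1,"y":0.018,"z":0,"rx":0,"ry":0,"rz":0,"grip":0},
    {"x":0.1,"y":0.018,"z":0,"rx":0,"ry":0,"rz":0,"grip":0},
    {"x":0,"y":0,"z":0,"rx":0,"ry":0,"rz":0,"grip":0},
  ],
)

```text
time_s: 21.0
eef_pos: [0.5018, -0.1838, 0.0658]
ee_rot: [[-0.984, -0.177, 0.0], [-0.177, 0.984, -0.0], [-0.0, -0.0, -1.0]]
force: [0.6, -0.7, -3.9]
opening: 0.269
grip_force: 58.9
```

Now 1 mm rows toward the shoulder contact.

apply_moves(
  plan=[
    {"x":0.05,"y":0.009,"z":0,"rx":0,"ry":0,"rz":0,"grip":0},
    {"x":0.05,"y":0.009,"z":0,"rx":0,"ry":0,"rz":0,"grip":0},
    {"x":0.05,"y":0.009,"z":0,"rx":0,"ry":0,"rz":0,"grip":0},
    {"x":0,"y":0,"z":0,"rx":0,"ry":0,"rz":0,"grip":0},
  ],
)

```text
time_s: 21.33
eef_pos: [0.5045, -0.1833, 0.0657]
ee_rot: [[-0.984, -0.177, 0.0], [-0.177, 0.984, -0.0], [-0.0, -0.0, -1.0]]
force: [0.0, 0.8, -3.1]
opening: 0.267
grip_force: 58.9
```

apply_moves(
  plan=[
    {"x":0.05,"y":0.009,"z":0,"rx":0,"ry":0,"rz":0,"grip":0},
    {"x":0.05,"y":0.009,"z":0,"rx":0,"ry":0,"rz":0,"grip":0},
    {"x":0,"y":0,"z":0,"rx":0,"ry":0,"rz":0,"grip":0},
  ],
)

```text
time_s: 21.58
eef_pos: [0.5065, -0.1829, 0.0657]
ee_rot: [[-0.984, -0.177, 0.0], [-0.177, 0.984, -0.0], [-0.0, -0.0, -1.0]]
force: [0.0, -0.7, -4.4]
opening: 0.268
grip_force: 58.9
```

apply_moves(
  plan=[
    {"x":0.05,"y":0.009,"z":0,"rx":0,"ry":0,"rz":0,"grip":0},
    {"x":0,"y":0,"z":0,"rx":0,"ry":0,"rz":0,"grip":0},
  ],
)

```text
time_s: 21.75
eef_pos: [0.5075, -0.1827, 0.0657]
ee_rot: [[-0.984, -0.177, 0.0], [-0.177, 0.984, -0.0], [-0.0, -0.0, -1.0]]
force: [-0.6, 0.4, -3.5]
opening: 0.265
grip_force: 58.9
```

apply_moves(
  plan=[
    {"x":0.05,"y":0.009,"z":0,"rx":0,"ry":0,"rz":0,"grip":0},
    {"x":0.05,"y":0.009,"z":0,"rx":0,"ry":0,"rz":0,"grip":0},
    {"x":0,"y":0,"z":0,"rx":0,"ry":0,"rz":0,"grip":0},
  ],
)

```text
time_s: 22.0
eef_pos: [0.5095, -0.1824, 0.0657]
ee_rot: [[-0.984, -0.177, 0.0], [-0.177, 0.984, -0.0], [-0.0, -0.0, -1.0]]
force: [-0.6, -0.2, -3.1]
opening: 0.264
grip_force: 58.9
```

apply_moves(
  plan=[
    {"x":0.05,"y":0.009,"z":0,"rx":0,"ry":0,"rz":0,"grip":0},
    {"x":0,"y":0,"z":0,"rx":0,"ry":0,"rz":0,"grip":0},
  ],
)

```text
time_s: 22.17
eef_pos: [0.5105, -0.1822, 0.0657]
ee_rot: [[-0.984, -0.177, 0.0], [-0.177, 0.984, -0.0], [-0.0, -0.0, -1.0]]
force: [0.2, -0.5, -3.4]
opening: 0.26
grip_force: 58.9
```

apply_moves(
  plan=[
    {"x":0.05,"y":0.009,"z":0,"rx":0,"ry":0,"rz":0,"grip":0},
    {"x":0,"y":0,"z":0,"rx":0,"ry":0,"rz":0,"grip":0},
  ],
)

```text
time_s: 22.33
eef_pos: [0.5114, -0.1821, 0.0657]
ee_rot: [[-0.984, -0.177, 0.0], [-0.177, 0.984, -0.0], [-0.0, -0.0, -1.0]]
force: [-0.6, 0.1, -4.4]
opening: 0.268
grip_force: 58.9
```

apply_moves(
  plan=[
    {"x":0.05,"y":0.009,"z":0,"rx":0,"ry":0,"rz":0,"grip":0},
    {"x":0,"y":0,"z":0,"rx":0,"ry":0,"rz":0,"grip":0},
  ],
)

```text
time_s: 22.5
eef_pos: [0.5125, -0.1818, 0.0657]
ee_rot: [[-0.984, -0.177, 0.0], [-0.177, 0.984, -0.0], [-0.0, -0.0, -1.0]]
force: [-0.2, -0.1, -3.9]
opening: 0.266
grip_force: 58.9
```

apply_moves(
  plan=[
    {"x":0.05,"y":0.009,"z":0,"rx":0,"ry":0,"rz":0,"grip":0},
    {"x":0,"y":0,"z":0,"rx":0,"ry":0,"rz":0,"grip":0},
  ],
)

```text
time_s: 22.67
eef_pos: [0.5135, -0.1817, 0.0657]
ee_rot: [[-0.984, -0.177, 0.0], [-0.177, 0.984, -0.0], [-0.0, -0.0, -1.0]]
force: [-0.8, 0.2, -3.3]
opening: 0.264
grip_force: 58.9
```

apply_moves(
  plan=[
    {"x":0.05,"y":0.009,"z":0,"rx":0,"ry":0,"rz":0,"grip":0},
    {"x":0,"y":0,"z":0,"rx":0,"ry":0,"rz":0,"grip":0},
  ],
)

```text
time_s: 22.83
eef_pos: [0.5142, -0.1815, 0.0657]
ee_rot: [[-0.984, -0.177, -0.0], [-0.177, 0.984, -0.0], [0.0, 0.0, -1.0]]
force: [-1.5, -0.9, -2.7]
opening: 0.261
grip_force: 59.0
```

apply_moves(
  plan=[
    {"x":0.03,"y":0.005,"z":0,"rx":0,"ry":0,"rz":0,"grip":0},
    {"x":0,"y":0,"z":0,"rx":0,"ry":0,"rz":0,"grip":0},
  ],
)

```text
time_s: 23.0
eef_pos: [0.5142, -0.1816, 0.0656]
ee_rot: [[-0.984, -0.177, -0.002], [-0.177, 0.984, -0.0], [0.002, 0.0, -1.0]]
force: [-4.7, -0.6, -1.0]
opening: 0.265
grip_force: 59.3
```

apply_moves(
  plan=[
    {"x":0.03,"y":0.005,"z":0,"rx":0,"ry":0,"rz":0,"grip":0},
    {"x":0,"y":0,"z":0,"rx":0,"ry":0,"rz":0,"grip":0},
  ],
)

```text
time_s: 23.17
eef_pos: [0.5142, -0.1815, 0.0655]
ee_rot: [[-0.984, -0.177, -0.003], [-0.177, 0.984, -0.0], [0.003, 0.0, -1.0]]
force: [-7.1, -0.8, 1.3]
opening: 0.263
grip_force: 59.6
```

apply_moves(
  plan=[
    {"x":0,"y":0,"z":0,"rx":0,"ry":0,"rz":0,"grip":0.32},
    {"x":0,"y":0,"z":0,"rx":0,"ry":0,"rz":0,"grip":0.4},
    {"x":0,"y":0,"z":0,"rx":0,"ry":0,"rz":0,"grip":0.45},
    {"x":0,"y":0,"z":0,"rx":0,"ry":0,"rz":0,"grip":0.45},
    {"x":0,"y":0,"z":0,"rx":0,"ry":0,"rz":0,"grip":0.45},
  ],
)

```text
time_s: 23.58
eef_pos: [0.516, -0.1813, 0.066]
ee_rot: [[-0.984, -0.177, 0.001], [-0.177, 0.984, -0.0], [-0.001, -0.0, -1.0]]
force: [-0.2, 0.3, -0.8]
opening: 0.447
grip_force: 0.0
```

apply_moves(
  plan=[
    {"x":-0.05,"y":-0.01,"z":0.2,"rx":0,"ry":0,"rz":0,"grip":0.45},
    {"x":0,"y":0,"z":0.4,"rx":0,"ry":0,"rz":0,"grip":0.45},
    {"x":0,"y":0,"z":0.7,"rx":0,"ry":0,"rz":0,"grip":0.45},
    {"x":0,"y":0,"z":1,"rx":0,"ry":0,"rz":0,"grip":0.45},
    {"x":0,"y":0,"z":1,"rx":0,"ry":0,"rz":0,"grip":0.45},
    {"x":0,"y":0,"z":1,"rx":0,"ry":0,"rz":0,"grip":0.45},
    {"x":0,"y":0.5,"z":1,"rx":0,"ry":0,"rz":0,"grip":0.45},
    {"x":0,"y":1,"z":0.5,"rx":0,"ry":0,"rz":0,"grip":0.45},
    {"x":0,"y":1,"z":0,"rx":0,"ry":0,"rz":0,"grip":0.45},
    {"x":0,"y":1,"z":0,"rx":0,"ry":0,"rz":0,"grip":0.45},
    {"x":0,"y":1,"z":0,"rx":0,"ry":0,"rz":0,"grip":0.45},
    {"x":0,"y":1,"z":0,"rx":0,"ry":0,"rz":0,"grip":0.45},
    {"x":0,"y":1,"z":0,"rx":0,"ry":0,"rz":0,"grip":0.45},
    {"x":0,"y":1,"z":0,"rx":0,"ry":0,"rz":0,"grip":0.45},
    {"x":0,"y":0,"z":0,"rx":0,"ry":0,"rz":0,"grip":0.45},
    {"x":0,"y":0,"z":0,"rx":0,"ry":0,"rz":0,"grip":0.45},
  ],
)

```text
time_s: 24.92
eef_pos: [0.5147, -0.0304, 0.1826]
ee_rot: [[-0.984, -0.179, 0.001], [-0.179, 0.984, -0.0], [-0.001, -0.001, -1.0]]
force: [0.2, 0.3, 0.1]
opening: 0.449
grip_force: 0.0
```

Run:
```python
from pin import *
S=snap("side","side9"); T=snap("top","top9"); o=observe(); print(o["time_s"],o["eef_pos"].round(4),o["force"].round(1))
for f,n,a in(("top0","top",T),("side0","side",S)):
    b=cv2.imread(f"pics/{f}.png")[...,::-1]
    for nm,q in(("vial",(.533,.388,.04)),("timer",(.429,-.478,.01)),("bottle",(.594,-.478,.09))):
        u,v=proj(n,q).astype(int); w=10; print(n,nm,np.abs(a[v-w:v+w,u-w:u+w].astype(int)-b[v-w:v+w,u-w:u+w]).mean().round(1))
can=np.zeros((600,800,3),np.uint8)
for i,(n,im) in enumerate((("side",S),("top",T))):
    u,v=proj(n,(.54,-.177,.072)).astype(int)
    can[:,400*i:400*i+400]=cv2.resize(im[v-33:v+33,u-22:u+22,::-1],(400,600),interpolation=cv2.INTER_CUBIC)
cv2.imwrite("pics/z9.png",can)
```

```text
25.0167 [ 0.5146 -0.0324  0.1821] [-0.3  0.2 -0. ]
top vial 1.8
top timer 2.1
top bottle 2.0
side vial 6.0
side timer 2.0
side bottle 2.8
```

View pics/z9.png

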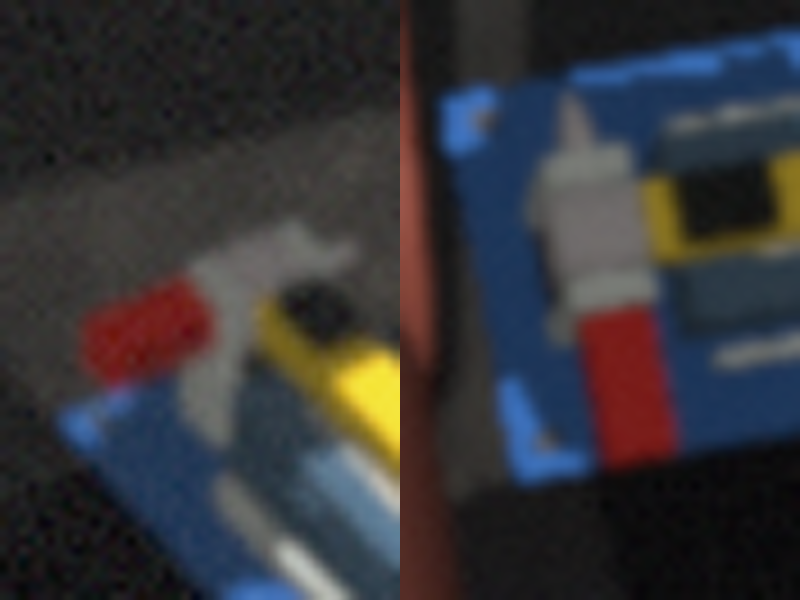

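The pin's red grip sits against the near cheek (top picture, its front at about (617, 308) in the crop), and the tip comes out beyond the far cheek at about (572, 110). The bar is down, and the image patches at the vial, timer and wash bottle match the first pictures.

```bash
python3 -c "
from cell import *
print(hand_in())"
```

```text
the job is handed in; nothing more can be done
None
```

The job is handed in: the bar is down on its stop and the lock pin, laid down and taken again by its grip, is through the fork and bar with the grip against the near cheek; the vial, timer and wash bottle look unmoved in the pictures, with 25 of the 64 s used.

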